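# Raise the pop-up power tower to its second stop and hold it

### The arm

A 6-joint arm with a two-finger parallel gripper is mounted at the origin on a cart in front of the work surface, level with it; the furniture and walls round the work are solid. World frame = base frame: x ahead of the robot, y to its left, z up, the work surface at z = 0. Lengths are in mm, angles in rad, forces in N, time in s.
With the tool pointing down it reaches from about 400 to 925 mm from the base axis. Payload 12.5 kg.
Tool frame: the origin (TCP) lies on the mounting face of the last link; the fingertips stand 190 mm ahead of it and the grasp point (between the pads) lies 171 mm ahead of it (env.tcp_to_tips is the distance from the TCP to the fingertips, in mm); x points along the fingers, y is the direction in which the jaws open and shut, and the axes are right-handed (so a half turn about x gives the same grasp; the last joint's range is limited). The gripper opens to 95 mm and grips with 3 to 60 N. Pads are 20 mm wide; open, the fingers measure 119 mm over their backs; the gripper's body (75 mm by 180 mm) begins 59 mm behind the grasp point.
Start: joints at [-1.299, 0.491, 1.559, -0, 1.092, -0.106], TCP at [230.567, -580.916, 404.761] pointing down, gripper open.
Joint ranges: [-3.1, 3.1], [-0.84, 2.19], [0.05, 2.79], [-1.13, 4.28], [0.06, 2.93], [-2.69, 2.69]. Speed limits (rad/s): [2.22, 2.22, 2.79, 3.14, 3.14, 3.14].

### API

Orientations are given as [roll, pitch, yaw] about the fixed x, y, z axes, in that order (R = Rz(yaw) Ry(pitch) Rx(roll)).
In Python, from cell import monitor, cams, job, env gives the robot as it stands. The module is installed in compiled form; this text tells all that it offers.
- The arm moves only by the tool apply_moves, never from a script. Its argument "series" is a list of rows, each a list of 3 entries, a list of its own where there are three numbers: the closure, from -1 (fully open) to 1 (shut), so that 0 is half open, then the shift along the tool's x, y, z in cm, then the turn about the tool's x in rad. A call has 1 to 20 rows; each row is the pose to reach, as a shift and turn from the pose commanded when the call began, along the tool's axes at that moment; what a row does not reach only later rows make up. A row lasts 1/8 s, in which the tool goes at most 62.5 mm and 10.7 degrees, less where a joint would pass 70% of its speed; a pose out of reach is approached as far as the arm can. A call with a gripper value outside its range is refused whole. The fingers move at their own pace and stop on an object; the grip force is fixed at half the most. Time passes only in rows, so rows that repeat a pose let the fingers close. It gives the time, the measured TCP pose, the force and the opening at its end, in the units of the state.
- monitor.state(): the state, without advancing time (a new reading comes with each control period).
- cams.read_camera(name): name is "side" or "top"; returns a dict with "image" (384x512x3 uint8, red, green, blue), "fx", "fy", "cx", "cy" (pixels), "position" and "orientation" of the camera in the world. Camera axes: x right, y down, z forward; pixel columns grow to the right and rows downward; lengths in mm; the calibration is good to about 2 mm. A picture is of the moment at which its call begins. There is no depth.
- job.job_done(): hands the job in, once; it reports no verdict.
The state is a dict: "t": time; "joints": joint angles; "qvel": joint speeds; "tau": joint torques, N m; "eef_pos": TCP position; "tcp_rot": TCP orientation; "ft_force": force on the tool from outside, world axes, zero at the start; "moment": the same for the moment, N m; "opening": opening from 0.0 (shut) to 1.0 (fully open).
Only numpy, scipy, OpenCV 4.12 (cv2) and the standard library are available. Lean on these libraries where they do the work, as an engineer would, in place of code of your own. Each camera call takes 0.05 s, during which the arm holds its last target. There are 200 camera calls.

### The job

I want to plug in the table lamp: press the release button on the steel plate of the pop-up power tower so that its square cap springs up, then take the cap and draw the tower straight up, past its first stop, to the second, as far as it goes. It sinks back when let go, so finish while still holding it fully up, and leave the cup, the salt shaker and the order pad where they are.

Things in the scene. Friction and masses are not known exactly. Their poses are not given: they have to be found in the camera images.
- power_tower: the fixed part of the pop-up tower: a steel face plate 104x104x4 mm on the ledge; a 3 mm collar (58x58 outside, top at z 7 mm) frames the square opening. Origin: on the tower's axis at ledge level (z = 0), z up; the cap's flat sides face along its x and y. The plate reaches from -64 to +40 mm in x and y; the release button is near its corner at x = y = -36 mm.
- cap_top (a point): centre of the top of the square dark metal cap, 46x46x12 mm, by which the tower is pulled (take two opposite flat sides from above). It stands 20.5 mm above the ledge while latched and rises straight up by tower_head + tower_sleeve. Under the cap the head is 40x40 mm.
- button_top (a point): centre of the top of the round dark metal release button, 20 mm in diameter, 11.8 mm above the ledge when up (7.8 mm above the plate); it is pressed straight down and springs back.
- tower_head (a joint): rise of the head (upper stage, 40x40 mm, with charging ports, and the cap) out of the sleeve, m: 0 = down and latched; its spring lifts it to 0.017 to 0.023 when the button frees it; 0.042 = end of its travel, the first stop. Pulling it there takes about 6 N.
- tower_sleeve (a joint): rise of the sleeve (lower stage, 46x46 mm, with the outlets) out of the plate, m: 0 = down; 0.060 = end of its travel, the second stop. It follows the head after the first stop and takes about 10 to 13 N plus 4 N per 50 mm/s; let go, the tower sinks back in about a second.
- release_button (a joint): press of the release button, m: 0 = up, 0.005 = fully down. Its spring takes 2 N at the start and 5 N at the bottom; the catch lets go at about 0.003, so press it fully. Once up, the head stays free when the button is let go.
- cup: bystander: small white espresso cup with a handle, 60x87x50 mm, behind the tower, to the right; origin at the centre of its underside.
- salt_shaker: bystander: glass salt shaker with a domed metal top, 44 mm in diameter, 90 mm tall, behind the tower; origin at the centre of its underside.
- order_pad: bystander: spiral-bound order pad lying flat, 120x89x13 mm, to the right behind the tower; origin at the centre of its underside.

How it is judged:
By the outcome, as a careful person would: the job done as asked, in the order asked, and still so for the second after the job is handed in, while the arm keeps its last pose, push and grip.
It also fails if it takes over 35 s, if anything falls off the work surface, if the arm or the gripper's body presses on something with over 40 N, if the wrist force passes 120 N, or if a joint passes its speed limit or range.

## Working session

There is one attempt and no reset: what is moved stays moved. The work goes in short steps, Python scripts to look and compute and a tool call to move; the robot and the scene stay as the last step left them, time stands still between calls to the robot, and variables do not carry over. Pictures are saved under pics/ and viewed, about 8 in all and at most 12, crops included, and the job is handed in when it is done.

Besides the shell and the picture viewer there is one more tool, called after ">>>" as a command line: name --argument value ..., lists and objects as JSON in quotes. apply_moves: Moves the arm, as the interface text tells. Its arguments: {"type":"object","properties":{"series":{"type":"array"}},"required":["series"]}

```bash
mkdir -p pics; cat > h.py <<'E'
import numpy as np, cv2
from scipy.spatial.transform import Rotation as R
from cell import monitor, cams, job, env
def rot(o):
    o=np.array(o,float)
    return o if o.shape==(3,3) else R.from_euler('xyz',o).as_matrix()
def shot(n,f=None):
    d=cams.read_camera(n)
    if f: cv2.imwrite('pics/'+f,d['image'][:,:,::-1])
    return d
def ray(d,u,v):
    return np.array(d['position'],float), rot(d['orientation'])@np.array([(u-d['cx'])/d['fx'],(v-d['cy'])/d['fy'],1])
def onplane(d,u,v,z):
    p,r=ray(d,u,v); return p+r*(z-p[2])/r[2]
def proj(d,P):
    c=rot(d['orientation']).T@(np.array(P,float)-d['position']); return d['fx']*c[0]/c[2]+d['cx'],d['fy']*c[1]/c[2]+d['cy']
E
python3 - <<'E'
from h import *
for n in('top','side'):
    d=shot(n,n+'0.png'); print(n,d['position'],d['orientation'],d['fx'],d['cx'],d['cy'])
print(monitor.state(), env.tcp_to_tips)
E
```

```text
top [475.98872067 315.46582725 881.59784107] [-2.97874074 -0.00469014 -1.55403379] 422.0609037949365 258.6192901081429 193.75600995182958
side [352.81545601 916.80200808 590.39681188] [-2.25398929  0.02053938 -2.77790106] 355.7330560671868 252.97204104372508 193.16373605652763
{'t': 0.1, 'joints': array([-1.29862009e+00,  4.91509087e-01,  1.55942884e+00,  1.45544043e-05,
        1.09167254e+00, -1.05571625e-01]), 'qvel': array([ 0.00155036, -0.0017654 , -0.00269885,  0.00177482,  0.00075553,
       -0.0014879 ]), 'tau': array([ 3.51497685e-03, -6.13620615e+01, -2.58606005e+01,  6.94848737e-02,
        4.69934859e-02, -4.84195459e-05]), 'eef_pos': array([ 230.54673457, -580.88707531,  404.20009639]), 'tcp_rot': array([-1.68905007,  1.56977843,  1.83028373]), 'ft_force': array([ 0.24070491,  0.54716345, -0.34251982]), 'moment': array([ 0.00447842,  0.0023387 , -0.05213846]), 'opening': 1.000481019862219} 190.1
```

View pics/top0.png

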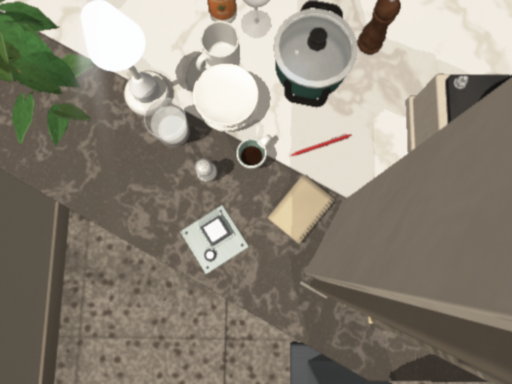

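View pics/side0.png

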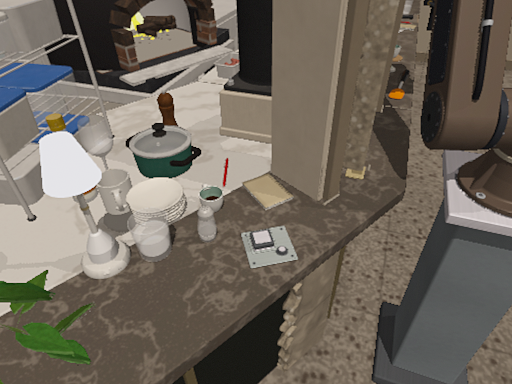

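The top view shows the plate with corners near (180,238), (222,207), (247,242) and (209,272), the cap at about (217,230) and the button at about (210,255). The side view shows a big pillar between the robot and the work, and the cap at about (262,239). Next I'll measure these and zoom in.

```bash
python3 - <<'E'
from h import *
T=shot('top');S=shot('side')
for n,u,v,z in [('cap',217,230,20.5),('btn',210,255,11.8),('c1',180,238,4),('c2',222,207,4),('c3',247,242,4),('c4',209,272,4),('salt base',206,175,0),('cup',251,155,50),('pad',301,209,13),('pillarbase?',305,273,0)]: print(n,onplane(T,u,v,z).round(1))
for n,u,v,z in [('capS',262,239,20.5),('btnS',282,251,11.8),('pillar near corner base',333,202,0),('pillar left base',283,180,0),('pillar right',340,185,0)]: print(n,onplane(S,u,v,z).round(1))
print('base in top',proj(T,[0,0,0]),'side',proj(S,[0,0,0]))
a=cv2.resize(T['image'][195:285,165:265],None,fx=6,fy=6,interpolation=2)
b=cv2.resize(S['image'][215:275,230:310],None,fx=6.75,fy=6.75,interpolation=2)
h=540
im=np.zeros((600,800,3),np.uint8)
a=cv2.resize(T['image'][200:280,175:255],(400,400),interpolation=2);b=cv2.resize(S['image'][215:275,235:305],(400,343),interpolation=2)
im[:400,:400]=a;im[:343,400:]=b
cv2.imwrite('pics/z.png',im[:400,:,::-1])
E
```

```text
cap [541.2 397.3  20.5]
btn [490.7 410.8  11.8]
c1 [524.6 474.9   4. ]
c2 [590.8 390.    4. ]
c3 [518.7 336.1   4. ]
c4 [456.4 412.4   4. ]
salt base [659.4 426.6   0. ]
cup [692.  330.6  50. ]
pad [588.3 225.4  13. ]
pillarbase? [457.6 215.7   0. ]
capS [537.7 408.5  20.5]
btnS [488.3 419.4  11.8]
pillar near corner base [418.2 208.9   0. ]
pillar left base [564.8 162.1   0. ]
pillar right [414.1 133.    0. ]
base in top (np.float64(419.9817608048556), np.float64(522.5465446075682)) side (np.float64(508.07371352135465), np.float64(187.69309875778953))
```

View pics/z.png

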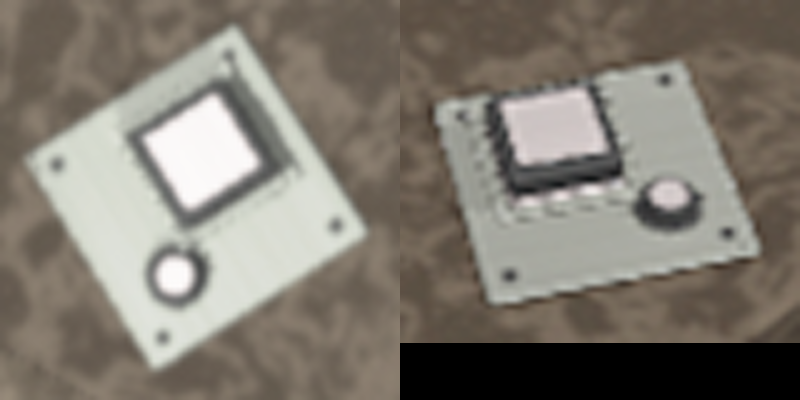

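The white cap centre reads at (215.4,230.2) in the top view and (261.8,236.9) in the side view. The button is at (210.2,255.0) and (282.1,248.8). I need the pillar's footprint and refined numbers before moving.

```bash
python3 - <<'E'
from h import *
T=shot('top');S=shot('side')
k=400/70
m=lambda x,y:(235+(x-400)/k,215+y/k); t=lambda x,y:(175+x/5,200+y/5)
for n,a,b,z in [('cap',(202,151),(553,125),20.5),('btn',(176,275),(669,193),11.8),('left',(25,160),(494,305),4),('far',(237,27),(435,104),4),('right',(368,235),(684,62),4),('near',(155,370),(761,254),4)]:
    # two-ray midpoint
    p,r=ray(T,*t(*a));q,s=ray(S,*m(*b)); A=np.stack([r,-s],1); x=np.linalg.lstsq(A,q-p,rcond=None)[0]
    print(n,onplane(T,*t(*a),z)[:2].round(1),onplane(S,*m(*b),z)[:2].round(1),'tri',((p+r*x[0]+q+s*x[1])/2).round(1))
im=np.zeros((600,800,3),np.uint8)
im[:,:400]=cv2.resize(S['image'][70:280,280:420],(400,600),interpolation=2)
im[:,400:]=cv2.resize(T['image'][192:384,270:398],(400,600),interpolation=2)
cv2.imwrite('pics/p.png',im[:,:,::-1])
E
```

```text
cap [540.7 400.6] [540.3 402.6] tri [540.9 400.8  18.5]
btn [490.7 410.4] [490.  413.3] tri [490.7 410.7   8.8]
left [537.  475.5] [535.5 479.6] tri [ 5.371e+02  4.763e+02 -5.000e-01]
far [594.2 389.3] [594.3 392.8] tri [595.1 389.7   0.6]
right [508.5 332.6] [507.2 336.2] tri [5.084e+02 3.326e+02 3.000e-01]
near [452.3 418.4] [450.9 423.7] tri [452.  419.1  -1.6]
```

View pics/p.png

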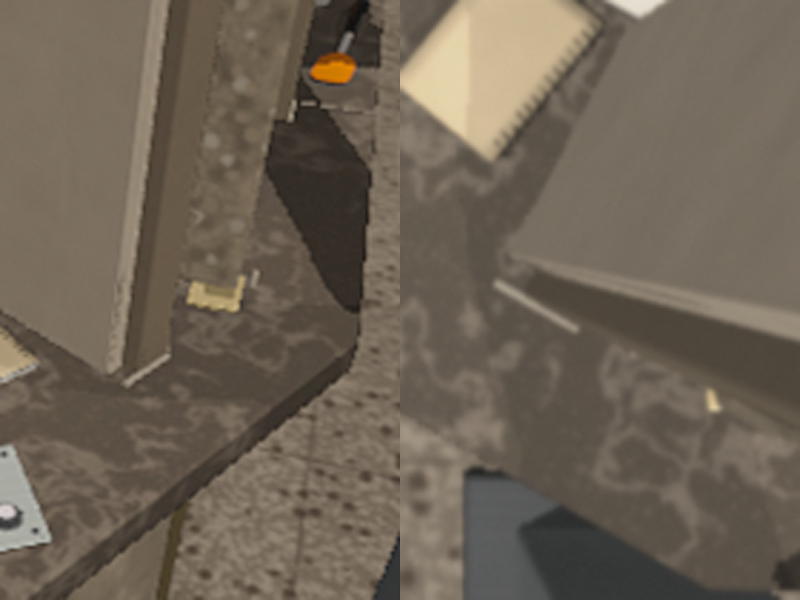

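The plate corners and the 50.9 mm cap-button spacing agree. That puts the axis at (540.4,401), tower x at -56.5°, tower y at 33.5° and the button at (490.3,411). The pillar end face runs from about (455,212) to (405,155), with more structure near (360,70), so I'll retract before swinging past it.

```bash
cat >> h.py <<'E'
def tool():
    s=monitor.state(); M=rot(s['tcp_rot']); return s,np.array(s['eef_pos']),M
def shift(tgt,jaw=None):
    "cm shift in tool axes to TCP target, and turn about tool x for jaw azimuth (deg)"
    s,p,M=tool(); print('pos',p.round(1),'q',np.round(s['joints'],2),'F',np.round(s['ft_force'],1),'op',round(s['opening'],3),'t',s['t'])
    print('shift cm',(M.T@(np.array(tgt)-p)/10).round(2), 'jaw az',np.degrees(np.arctan2(M[1,1],M[0,1])).round(1))
    if jaw is not None:
        for j in(jaw,jaw+180):
            y=M.T@np.array([np.cos(np.radians(j)),np.sin(np.radians(j)),0]); print('turn',np.arctan2(y[2],y[1]).round(3))
E
python3 - <<'E'
from h import *
s,p,M=tool(); print(M.round(3))
shift([150,-200,480],33.5); shift([150,-200,480],-56.5)
T=shot('top')
print(onplane(T,207,163,88), onplane(T,306.8,273.6,0),onplane(T,327.6,297.6,0),onplane(T,369.8,320,0))
E
```

```text
[[-0.     0.369 -0.929]
 [ 0.    -0.929 -0.369]
 [-1.    -0.    -0.   ]]
pos [ 230.5 -580.9  404.6] q [-1.3   0.49  1.56 -0.    1.09 -0.11] F [0.1 0.6 1.2] op 1.003 t 0.3
shift cm [ -7.53 -38.38  -6.56] jaw az -68.4
turn -1.778
turn 1.364
pos [ 230.5 -580.9  404.6] q [-1.3   0.49  1.56 -0.    1.09 -0.11] F [0.1 0.6 1.2] op 1.003 t 0.3
shift cm [ -7.53 -38.38  -6.56] jaw az -68.4
turn -0.207
turn 2.935
[664.75162874 414.41800625  88.        ] [456.44455701 212.02020561   0.        ] [409.11335148 169.73680214   0.        ] [366.42431405  84.86639264   0.        ]
```

>>> apply_moves --series '[[1,[-2.5,-5,-0.4],-0.05],[1,[-5,-10,-0.8],-0.1],[1,[-7.6,-15,-1.1],-0.15],[1,[-7.6,-20,-1.5],-0.2],[1,[-7.6,-25,-1.9],-0.207],[1,[-7.6,-30,-2.3],-0.207],[1,[-7.6,-35,-2.6],-0.207],[1,[-7.6,-36.7,-2.7],-0.207]]'

```text
t: 1.35
eef_pos: [119.7, -227.6, 480.9]
tcp_rot: [1.215, 1.57, -1.342]
ft_force: [0.4, -0.1, -0.2]
opening: 0.215
```

```bash
python3 - <<'E'
from h import *
for t in ([220,0,480],[150,230,480]): shift(t,-56.5)
E
```

```text
pos [ 119.7 -227.6  480.9] q [-1.35 -0.18  2.19  0.    1.14 -0.36] F [ 0.4 -0.1 -0.2] op 0.215 t 1.35
shift cm [  0.06 -13.45 -20.93] jaw az -56.5
turn 0.0
turn -3.141
pos [ 119.7 -227.6  480.9] q [-1.35 -0.18  2.19  0.    1.14 -0.36] F [ 0.4 -0.1 -0.2] op 0.215 t 1.35
shift cm [ 3.000e-02 -3.649e+01 -2.779e+01] jaw az -56.5
turn 0.0
turn -3.141
```

>>> apply_moves --series '[[1,[0,-2.2,-3.5],0],[1,[0,-4.5,-7],0],[1,[0,-6.7,-10.5],0],[1,[0,-9,-14],0],[1,[0,-11.2,-17.5],0],[1,[0,-13.5,-20.5],0],[1,[0,-17,-22],0],[1,[0,-21,-23.2],0],[1,[0,-25,-24.4],0],[1,[0,-29,-25.6],0],[1,[0,-33,-26.8],0],[1,[0,-36.5,-27.8],0],[1,[0,-36.5,-27.8],0]]'

```text
t: 2.98
eef_pos: [150.2, 229.9, 480.7]
tcp_rot: [-0.115, 1.57, -2.667]
ft_force: [-0.3, -0.6, 0.9]
opening: 0.006
```

```bash
python3 - <<'E'
from h import *
x=np.array([.552,-.834]);y=np.array([.834,.552]);ax=np.array([540.4,401]); b=ax-40*(x+y); print(b)
for t in ([350,430,480],[*b,190+60],[*b,190+25]): shift(t,-56.5)
E
```

```text
[484.96 412.28]
pos [150.2 229.9 480.7] q [ 0.75 -0.15  2.16  0.    1.13  1.73] F [-0.3 -0.6  0.9] op 0.006 t 2.975
shift cm [  0.06  -5.52 -27.74] jaw az -56.2
turn 0.005
turn -3.137
pos [150.2 229.9 480.7] q [ 0.75 -0.15  2.16  0.    1.13  1.73] F [-0.3 -0.6  0.9] op 0.006 t 2.975
shift cm [ 23.06   3.46 -37.97] jaw az -56.2
turn 0.005
turn -3.137
pos [150.2 229.9 480.7] q [ 0.75 -0.15  2.16  0.    1.13  1.73] F [-0.3 -0.6  0.9] op 0.006 t 2.975
shift cm [ 26.56   3.46 -37.98] jaw az -56.2
turn 0.005
turn -3.137
```

>>> apply_moves --series '[[1,[0,-1.1,-5.5],0],[1,[0,-2.2,-11],0],[1,[0,-3.3,-16.5],0],[1,[0,-4.4,-22],0],[1,[0,-5.5,-27.7],0.005],[1,[4,-2,-31.5],0.005],[1,[8,1,-35],0.005],[1,[12,3.5,-38],0.005],[1,[17,3.5,-38],0.005],[1,[22,3.5,-38],0.005],[1,[24.5,3.5,-38],0.005],[1,[26,3.5,-38],0.005],[1,[26,3.5,-38],0.005]]'

```text
t: 4.6
eef_pos: [487.4, 407.9, 220.2]
tcp_rot: [0.106, 1.57, -2.457]
ft_force: [0.5, 0.6, 0.0]
opening: 0.002
```

```bash
python3 - <<'E'
from h import *
shift([485,412.3,190+11.8],-56.5); shift([485,412.3,190+6.5],-56.5)
T=shot('top');S=shot('side')
im=np.zeros((400,800,3),np.uint8)
im[:,:400]=cv2.resize(T['image'][190:290,170:270],(400,400),interpolation=2);im[:,400:]=cv2.resize(S['image'][195:275,230:310],(400,400),interpolation=2)
cv2.imwrite('pics/b.png',im[:,:,::-1])
E
```

```text
pos [487.4 407.9 220.2] q [ 0.59  0.72  1.68 -0.    0.73  1.58] F [0.5 0.6 0. ] op 0.002 t 4.6
shift cm [ 1.84 -0.5  -0.04] jaw az -56.8
turn -0.006
turn 3.136
pos [487.4 407.9 220.2] q [ 0.59  0.72  1.68 -0.    0.73  1.58] F [0.5 0.6 0. ] op 0.002 t 4.6
shift cm [ 2.37 -0.5  -0.04] jaw az -56.8
turn -0.006
turn 3.136
```

View pics/b.png

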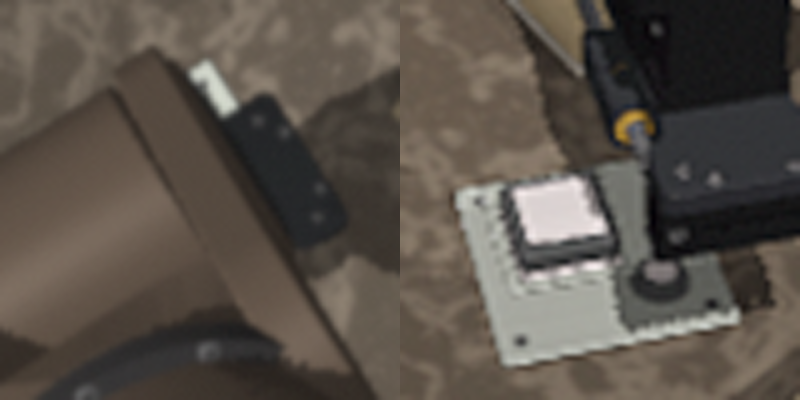

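The side crop shows the shut fingers over the button, at about (660,270), with the cap clear at (560,220). Pressing now.

>>> apply_moves --series '[[1,[0.6,-0.5,0],-0.006],[1,[1.3,-0.5,0],-0.006],[1,[1.8,-0.5,0],-0.006],[1,[2.1,-0.5,0],-0.006],[1,[2.35,-0.5,0],-0.006],[1,[2.35,-0.5,0],-0.006],[1,[2.35,-0.5,0],-0.006]]'

```text
t: 5.58
eef_pos: [484.0, 412.8, 197.3]
tcp_rot: [-0.318, 1.571, -2.874]
ft_force: [-3.8, 1.7, 4.2]
opening: 0.002
```

```bash
python3 - <<'E'
from h import *
shift([540.4,401,190+95],-56.5)
S=shot('side')
cv2.imwrite('pics/c.png',cv2.resize(S['image'][195:275,230:310],(400,400),interpolation=2)[:,:,::-1])
E
```

```text
pos [484.  412.8 197.3] q [0.6  0.76 1.69 0.   0.69 1.59] F [-3.8  1.7  4.2] op 0.002 t 5.575
shift cm [-8.77  4.1  -4.05] jaw az -56.4
turn 0.001
turn -3.141
```

View pics/c.png

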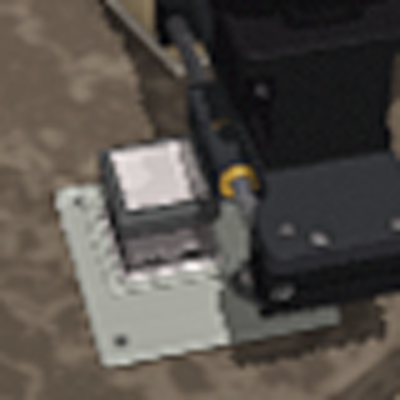

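The cap has sprung up, standing at about (155,180) in the crop. The finger is lightly touching its side, so I back away diagonally, rise, open and centre over the axis.

>>> apply_moves --series '[[1,[-0.2,-0.4,0.4],0],[1,[-1.5,-0.6,0.6],0],[0.5,[-5,-0.6,0.6],0],[-1,[-8.8,-0.3,0.3],0],[-1,[-8.8,2,-2],0],[-1,[-8.8,4.1,-4.05],0],[-1,[-8.8,4.1,-4.05],0],[-1,[-8.8,4.1,-4.05],0]]'

```text
t: 6.62
eef_pos: [539.7, 401.0, 285.2]
tcp_rot: [-0.055, 1.57, -2.611]
ft_force: [0.3, -0.7, -0.1]
opening: 0.581
```

```bash
python3 - <<'E'
from h import *
shift([540.4,401,190+17],-56.5)
S=shot('side')
cv2.imwrite('pics/d.png',cv2.resize(S['image'][165:275,210:320],(550,550),interpolation=2)[:,:,::-1])
for z in (35,38,41,44): print(z,proj(S,[540.4,401,z]))
E
```

```text
pos [539.7 401.  285.2] q [0.54 0.68 1.55 0.   0.91 1.53] F [ 0.3 -0.7 -0.1] op 0.581 t 6.625
shift cm [ 7.82  0.03 -0.06] jaw az -56.4
turn 0.001
turn -3.14
35 (np.float64(261.94499445211426), np.float64(231.70776382685386))
38 (np.float64(261.93862814252805), np.float64(230.73312282940617))
41 (np.float64(261.93223061532996), np.float64(229.75370261663141))
44 (np.float64(261.92580164033933), np.float64(228.7694679493425))
```

View pics/d.png

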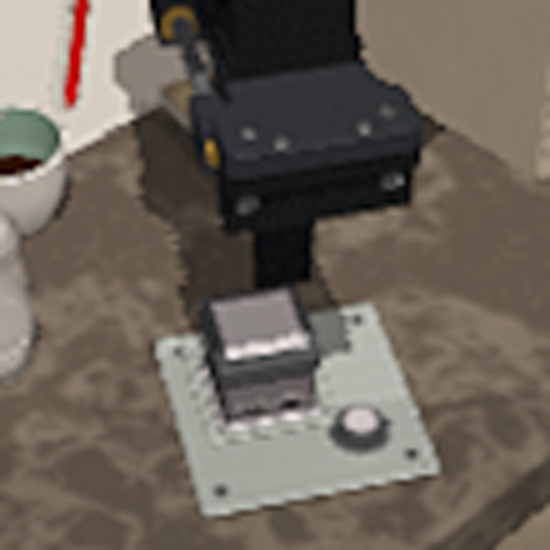

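The cap top is at crop (259,323), i.e. about z 41, as expected. The gripper is centred and still opening. Descending to grasp.

>>> apply_moves --series '[[-1,[1,0,-0.1],0],[-1,[2,0,-0.1],0],[-1,[3,0,-0.1],0],[-1,[4,0,-0.1],0],[-1,[5,0,-0.1],0],[-1,[6,0,-0.1],0],[-1,[7,0,-0.1],0],[-1,[7.8,0,-0.1],0],[-1,[7.8,0,-0.1],0],[1,[7.8,0,-0.1],0],[1,[7.8,0,-0.1],0],[1,[7.8,0,-0.1],0],[1,[7.8,0,-0.1],0],[1,[7.8,0,-0.1],0],[1,[7.8,0,-0.1],0],[1,[7.8,0,-0.1],0],[1,[7.8,0,-0.1],0]]'

```text
t: 8.8
eef_pos: [541.4, 401.4, 207.2]
tcp_rot: [1.505, 1.571, -1.051]
ft_force: [2.2, -2.7, 0.4]
opening: 0.483
```

```bash
python3 - <<'E'
from h import *
shift([540.4,401,190+17],-56.5)
E
```

```text
pos [541.4 401.4 207.2] q [ 0.54  0.78  1.58 -0.    0.78  1.53] F [ 2.2 -2.7  0.4] op 0.483 t 8.8
shift cm [ 0.02 -0.02  0.1 ] jaw az -56.4
turn 0.001
turn -3.141
```

Gripped at 46 mm. Drawing up slowly.

>>> apply_moves --series '[[1,[-0.4,0,0],0],[1,[-0.8,0,0],0],[1,[-1.2,0,0],0],[1,[-1.6,0,0],0],[1,[-2,0,0],0],[1,[-2.4,0,0],0],[1,[-2.8,0,0],0],[1,[-3.2,0,0],0],[1,[-3.6,0,0],0],[1,[-4,0,0],0]]'

```text
t: 10.05
eef_pos: [541.4, 401.4, 246.3]
tcp_rot: [0.354, 1.57, -2.202]
ft_force: [7.1, -1.1, -13.3]
opening: 0.482
```

>>> apply_moves --series '[[1,[-0.4,0,0],0],[1,[-0.8,0,0],0],[1,[-1.2,0,0],0],[1,[-1.6,0,0],0],[1,[-2,0,0],0],[1,[-2.4,0,0],0],[1,[-2.8,0,0],0],[1,[-3.2,0,0],0],[1,[-3.6,0,0],0],[1,[-3.8,0,0],0]]'

```text
t: 11.3
eef_pos: [541.4, 401.4, 284.2]
tcp_rot: [0.351, 1.57, -2.205]
ft_force: [6.9, -1.9, -12.9]
opening: 0.48
```

>>> apply_moves --series '[[1,[-0.1,0.05,-0.08],0],[1,[-0.2,0.05,-0.08],0],[1,[-0.3,0.05,-0.08],0],[1,[-0.4,0.05,-0.08],0],[1,[-0.4,0.05,-0.08],0]]'

```text
t: 11.92
eef_pos: [541.9, 401.5, 287.1]
tcp_rot: [-0.096, 1.568, -2.652]
ft_force: [2.9, -0.1, -27.8]
opening: 0.478
```

The force jumped to 28 N against a stop, after an 80 mm rise from about 22 mm. I ease the overpull slightly and verify.

>>> apply_moves --series '[[1,[0.03,0,0],0],[1,[0.03,0,0],0],[1,[0.03,0,0],0],[1,[0.03,0,0],0]]'

```text
t: 12.42
eef_pos: [541.8, 401.5, 287.1]
tcp_rot: [-0.092, 1.568, -2.648]
ft_force: [2.7, 0.6, -27.2]
opening: 0.482
```

```bash
python3 - <<'E'
from h import *
shift([541.9,401.5,287])
S=shot('side')
cv2.imwrite('pics/e.png',cv2.resize(S['image'][135:275,200:340],(560,560),interpolation=2)[:,:,::-1])
ax=np.array([541.5,401.3]);x=np.array([.552,-.834]);y=np.array([.834,.552])
for n,dx,dy,z in [('cap top',-23,-23,122.5),('cap bot',-23,-23,110.5),('sleeve top',-23,-23,64),('sl top,-23,23',-23,23,64)]:
    u,v=proj(S,[*(ax+dx*x+dy*y),z]); print(n,round((u-200)*4),round((v-135)*4))
E
```

```text
pos [541.8 401.5 287.1] q [0.54 0.68 1.54 0.   0.92 1.52] F [  2.7   0.6 -27.2] op 0.482 t 12.425
shift cm [ 0.01  0.   -0.  ] jaw az -56.4
cap top 301 286
cap bot 300 304
sleeve top 299 371
sl top,-23,23 213 386
```

View pics/e.png

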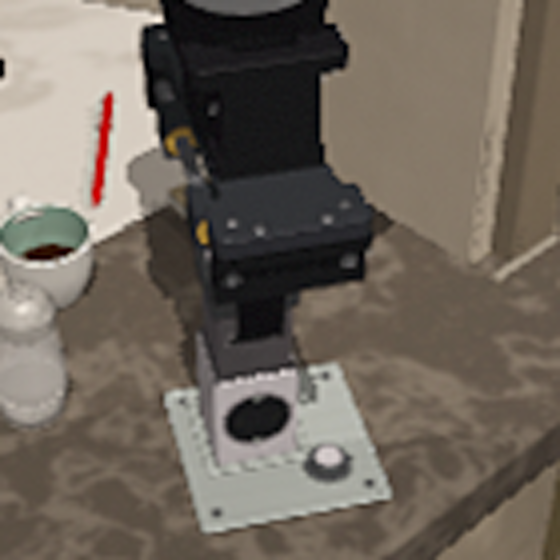

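The outlet sleeve is out, with its top edge at about (215,382) to (300,365). I predicted (213,386) to (299,371) for full travel. The grip is steady, and the cup and shaker are unmoved. Handing in.

```bash
python3 - <<'E'
from h import *
print(job.job_done()); s=monitor.state(); print(s['t'],s['eef_pos'],s['ft_force'],s['opening'])
E
```

```text
the job is handed in; nothing more can be done
None
the job is handed in; nothing more can be done
```

The tower is fully up at its second stop and the gripper is still holding the cap. I pressed the release button until the cap sprang up, gripped the cap by two flat sides and drew it up 80 mm from a released height of about 21 mm. That took 12.4 s of the 35 s allowed.

**Last checks:**
- **Height:** The pull rose from about 13 N to a steady 27 N against the stop. The sleeve's top edge in the side picture lies within about 1.5 px of where full travel should put it.
- **Grip:** The opening was 0.48 (46 mm, the cap's width) and no slip showed.
- **Bystanders:** The arm stayed clear of the cup, the salt shaker and the order pad. The cup and shaker look unmoved in the last picture; I did not re-measure any of them, and the pad was not in that view.

**Disagreements:**
- The shut finger lightly touched the side of the cap as it sprang up (about 4 N).
- There was a side load of about 7 N while pulling, which I cut to about 3 N by shifting slightly.
- I backed off 0.3 mm at the end to ease the pull, but the force hardly changed.
- The hand-in gave no verdict, and the state could not be read afterwards.

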